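# Set and lock the length stop of a drilling jig

### The arm

A 6-joint arm with a two-finger parallel gripper is mounted at the origin on a cart in front of the work surface, level with it; the furniture and walls round the work are solid. World frame = base frame: x ahead of the robot, y to its left, z up, the work surface at z = 0. Lengths are in m, angles in rad, forces in N, time in s.
With the tool pointing down it reaches from about 0.375 to 0.975 m from the base axis. Payload 3.8 kg.
Tool frame: the origin (TCP) lies midway between the tips of the shut fingers; the grasp point (between the pads) lies 19 mm behind it; z points along the fingers, y is the direction in which the jaws open and shut (so a half turn about z gives the same grasp; the last joint's range is limited). The gripper opens to 88 mm and grips with 3 to 60 N. Pads are 18 mm wide; open, the fingers measure 123 mm over their backs; the gripper's body (75 mm by 187 mm) begins 45 mm behind the grasp point.
Start: joints at [1.127, 0.264, 1.604, -0, 1.274, -0.037], TCP at [0.267, 0.62, 0.239] pointing down, gripper open.
Joint ranges: [-2.63, 2.63], [-0.94, 2.18], [0.31, 2.57], [-1.31, 4.45], [0, 2.66], [-2.55, 2.55]. Speed limits (rad/s): [2.57, 2.57, 3.14, 3.14, 3.14, 3.14].

### API

Orientations are given as [roll, pitch, yaw] about the fixed x, y, z axes, in that order (R = Rz(yaw) Ry(pitch) Rx(roll)).
In Python, from workcell import robot, cams gives the robot as it stands.
- The arm moves only by the shell command python3 -m crank 'ROWS'. ROWS is JSON, a list of rows, each a list of 3 entries, a list of its own where there are three numbers: the shift along the tool's x, y, z in mm, then the turn, a rotation vector about the tool's x, y, z in degrees, then the opening in per cent of the stroke, from 0 (shut) to 100 (fully open). A call has 1 to 12 rows; each row is the pose to reach, as a shift and turn from the pose commanded when the call began, along the tool's axes at that moment; what a row does not reach only later rows make up. A row lasts 1/8 s, in which the tool goes at most 62.5 mm and 10.7 degrees, less where a joint would pass 70% of its speed; a pose out of reach is approached as far as the arm can. A call with a gripper value outside its range is refused whole. The fingers move at their own pace and stop on an object; the grip force is fixed at half the most. Time passes only in rows, so rows that repeat a pose let the fingers close. It gives the time, the measured TCP pose, the force and the opening at its end, in the units of the state.
- robot.read_state(): the state, without advancing time (a new reading comes with each control period).
- cams.capture(name): name is "scene" or "top"; returns (picture, depth): 420x560x3 uint8, red, green, blue; 420x560 float32, m along the optical axis (not along the pixel's ray), 0 where there is no reading.
- cams.camera_model(name): a dict with "intrinsics" (3x3 intrinsics, pixels), "R" (3x3) and "t" (3): a world point X has camera coordinates R X + t. Camera axes: x right, y down, z forward; pixel columns grow to the right and rows downward; lengths in m; the calibration is good to about 2 mm. A picture is of the moment at which its call begins. camera_model takes no time and is no camera call.
- robot.job_done(): hands the job in, once; it reports no verdict.
The state is a dict: "t": time; "joints": joint angles; "qd": joint speeds; "tau": joint torques, N m; "tcp_pos": TCP position; "tool_rot": TCP orientation; "wrist_force": force on the tool from outside, world axes, zero at the start; "torque": the same for the moment, N m; "width": opening from 0.0 (shut) to 1.0 (fully open).
Only numpy, scipy, OpenCV 4.12 (cv2) and the standard library are available. Lean on these libraries where they do the work, as an engineer would, in place of code of your own. Each camera call takes 0.05 s, during which the arm holds its last target.

### The job

Push the sliding stop of the drilling jig along until the wood block is trapped snugly between it and the end fence; then, stroking its wings round with the fingertips, spin the loose wing nut clockwise (seen from above) fully down onto its washer without forcing it, leaving the stop still snug on the block. Work by pushing only: grip and lift nothing, do not touch the block with the hand, and leave the loose parts beside the jig alone.

Things in the scene. Friction and masses are not known exactly. Their poses are not given: they have to be found in the camera images.
- jig: Drilling jig, fixed on the bench: aluminium base plate 110 x 260 mm (its x, y), origin at the centre of its underside on the bench, its top 14 mm up. At its +y end stands a steel end fence, 90 mm wide, inner face at y = +118 mm, top 50 mm above the bench. The block lies before the fence; the sliding stop is on the block's other (-y) side. The fence end points away to the robot's right.
- stop (a joint): Sliding stop (m): a dark steel carriage with an upright steel face plate towards the block. Moves along the jig's y with about 6 N of friction, stays where left. 0 = its plate traps the wood block fully against the fence; negative = drawn back by that much (at most -0.075).
- stud (a point): On the axis of stud and wing nut, on top of the 28 mm washer on the carriage, 38 mm above the bench; travels with the stop, at x = 0, y = -9 mm + joint stop in the jig's frame. In +y from the axis the upright plate (74 mm wide, 8 mm thick, top 84 mm above the bench) begins at 44 mm; in -y the carriage's rear end is at 46 mm.
- stop_rear (a point): Centre of the carriage's rear end face (towards the jig's -y), 25 mm above the bench, the place to push; travels with the stop. The carriage is 74 mm wide (x), 98 mm long, 22 mm high, its underside on the base plate, 14 mm above the bench.
- nut (a joint): Steel wing nut, rotation (rad). 0 = fully down on the washer (a hard end); starts negative, 1 to 1.6 turns up. Clockwise from above increases it and lowers the nut 4 mm a turn. Turns easily (0.02 N m of friction), stays where left. At 0 and every half turn its two wings lie along the jig's x.
- block_mid (a point): Centre of the wood block, the workpiece, 45 x 75 x 22 mm, loose, lying flat on the jig's base plate with its length along the jig's y, up to 8 mm short of the fence at the start. It has to be pushed by the stop, not by the hand.
- cap_mid (a point): Centre of a loose black square plastic end cap, 30 x 30 x 19 mm, on the bench beside the jig. Leave alone.
- bracket_mid (a point): Centre of a loose galvanised angle bracket, 30 x 40 x 40 mm, on the bench beside the jig. Leave alone.
- spare_block_mid (a point): Centre of a second, smaller loose wood block, 40 x 60 x 20 mm, on the bench beside the jig. Leave alone.
- nut_mid (a point): On the nut's axis at the mid height of its wings; 56 mm above the bench when the nut is down. The two wings are flat upright lobes, 22 mm high (11 mm above and below this point), 5 mm thick, reaching 38 mm from the axis. The hub is 23 mm in diameter, 14 mm high, its top 4 mm below this point.
Mind the look-alikes: they are no part of the job. Leave any orange look-alike of the part that bears block_mid alone.

How it is judged:
On the way, in this order (a step that is already met when the one before it is completed fails the run):
1. the stop traps the block against the fence (value of joint stop above -0.0025 m), for 0.2 s.
2. the wing nut is run fully down (value of joint nut above -0.35 rad), for 0.2 s.
At the end, for the whole second after the job is handed in: The stop is within 2.5 mm of trapping the block against the fence, the block lies flat on the jig between them (its centre no more than 3.5 mm from its place at the fence), and the wing nut is within 0.35 rad of fully down (value of joint stop above -0.0025 m and value of joint nut above -0.35 rad and y of block_mid in the frame of jig above 0.077 m and height (world z) of block_mid below 0.028 m and angle between block_mid's own z axis and vertical below 0.1 rad); the robot touches nothing.
It fails at once if the wood block is lifted (height (world z) of block_mid above 0.035 m).
It fails at once if the wood block is touched by the hand (contact force between any of the arm, the fingers and block above 1 N).
It fails at once if the wing nut is forced or squeezed with more than 60 N (contact force between the fingers and nut above 60 N).
It fails at once if a loose part beside the jig is disturbed (moved by more than 20 mm) (distance of any of cap_mid, bracket_mid, spare_block_mid from where it was at the start of the episode above 0.02 m).
It also fails if it takes over 72 s, if anything falls off the work surface, if the arm or the gripper's body presses on something with over 40 N, if the wrist force passes 120 N, or if a joint passes its speed limit or range.

## Working session

There is one attempt and no reset: what is moved stays moved. The work goes in short steps, Python scripts to look and compute and a shell command to move; the robot and the scene stay as the last step left them, time stands still between calls to the robot, and variables do not carry over. Pictures are saved under pics/ and viewed, and the job is handed in when it is done.

```bash
ls; mkdir -p pics; python3 - <<'E'
from workcell import robot, cams
import cv2
s=robot.read_state(); print({k:s[k] for k in ('t','tcp_pos','tool_rot','wrist_force','width')})
import numpy as np
for n in ('scene','top'):
    p,d=cams.capture(n); cv2.imwrite(f'pics/{n}0.png',p[:,:,::-1]); np.save(f'pics/{n}0.npy',d)
    m=cams.camera_model(n); print(n,m)
E
```

```text
pics
{'t': 0.0, 'tcp_pos': array([0.26679341, 0.61926235, 0.23740739]), 'tool_rot': array([-3.13938231e+00, -6.76408790e-05,  2.73475367e+00]), 'wrist_force': array([0.71394728, 0.24644092, 0.53512333]), 'width': 1.0001281196565577}
scene {'intrinsics': array([[526.61693581,   0.        , 281.01360528],
       [  0.        , 526.61693581, 201.11801652],
       [  0.        ,   0.        ,   1.        ]]), 'R': array([[-0.91597611, -0.40122161, -0.00299806],
       [-0.1811919 ,  0.42029902, -0.88911092],
       [ 0.3579906 , -0.81386114, -0.45768197]]), 't': array([0.41768219, 0.32519675, 0.40536723])}
top {'intrinsics': array([[487.94016902,   0.        , 287.7318615 ],
       [  0.        , 487.94016902, 204.43588616],
       [  0.        ,   0.        ,   1.        ]]), 'R': array([[ 0.00443737, -0.99969723,  0.02420227],
       [-0.99521904, -0.0067763 , -0.09743276],
       [ 0.09756726, -0.02365422, -0.99494779]]), 't': array([-0.3342017 ,  0.60964724,  0.8691983 ])}
```

View pics/scene0.png

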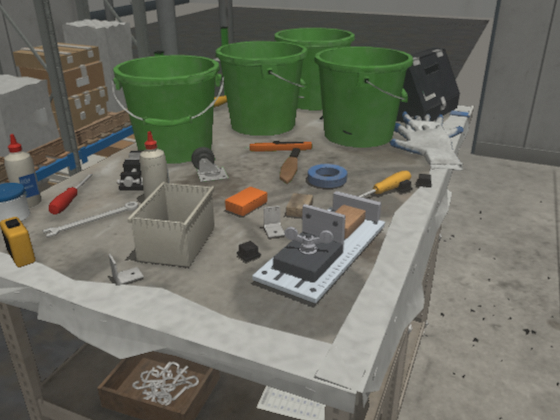

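View pics/top0.png

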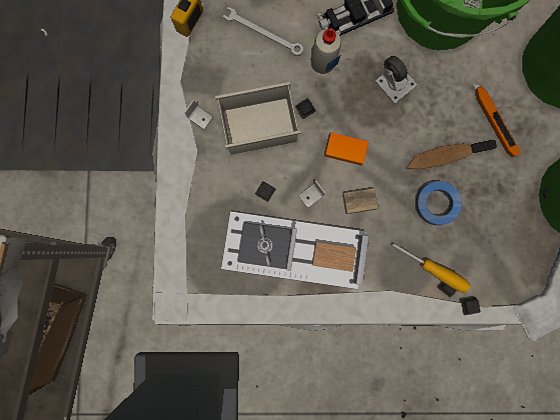

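The top view shows the jig spanning about (220–368, 210–290). The fence is at (362,258), the block at (334,254), the stop with its nut at (265,244), and the cap at (265,190). The bracket is at (312,192) and the spare block at (360,200).

Candidates for the workpiece:
- Wood block on the jig, (334,254): this is the one I want.
- Spare block, (360,200).
- Orange block, (346,148).

I'll crop in close to check the choice.

```bash
cat > h.py <<'E'
import numpy as np, cv2
from workcell import robot, cams
def snap(n,tag):
    p,d=cams.capture(n); cv2.imwrite(f'pics/{tag}.png',p[:,:,::-1]); np.save(f'pics/{tag}.npy',d); return p,d
def world(n,u,v,z):
    m=cams.camera_model(n);K,R,t=m['intrinsics'],m['R'],m['t']
    c=-R.T@t; r=R.T@np.linalg.inv(K)@np.array([u,v,1.]); return c+r*(z-c[2])/r[2]
def proj(n,X):
    m=cams.camera_model(n); q=m['intrinsics']@(m['R']@np.asarray(X,float)+m['t']); return q[:2]/q[2]
def cloud(n,d):
    m=cams.camera_model(n);K=m['intrinsics'];v,u=np.mgrid[:420,:560]
    P=np.stack([(u-K[0,2])/K[0,0]*d,(v-K[1,2])/K[1,1]*d,d],-1)
    return (P-m['t'])@m['R']
def crop(p,x0,y0,x1,y1,s,tag):
    cv2.imwrite(f'pics/{tag}.png',cv2.resize(p[y0:y1,x0:x1,::-1],None,fx=s,fy=s,interpolation=cv2.INTER_CUBIC))
E
python3 - <<'E'
from h import *
p=cv2.imread('pics/top0.png')[:,:,::-1]; crop(p,210,170,390,300,4.4,'topc')
p=cv2.imread('pics/scene0.png')[:,:,::-1]; crop(p,230,180,400,300,4.6,'scc')
d=np.load('pics/top0.npy'); W=cloud('top',d)
for u,v in [(200,260),(230,220),(265,235),(265,244),(293,245),(334,248),(334,254),(361,250),(360,200),(346,148),(265,190)]: print(u,v,W[v,u].round(4))
E
```

```text
200 260 [ 0.5081 -0.1659 -0.0016]
230 220 [ 0.5833 -0.2228  0.0139]
265 235 [ 0.5547 -0.2893  0.0357]
265 244 [ 0.5379 -0.29    0.061 ]
293 245 [ 0.536  -0.3391  0.0822]
334 248 [ 0.5316 -0.4162  0.0344]
334 254 [ 0.5206 -0.4161  0.0343]
361 250 [ 0.5281 -0.4637  0.0474]
360 200 [ 0.6225 -0.4679  0.0178]
346 148 [ 0.7214 -0.4415  0.0216]
265 190 [ 0.6401 -0.2881  0.018 ]
```

View pics/topc.png

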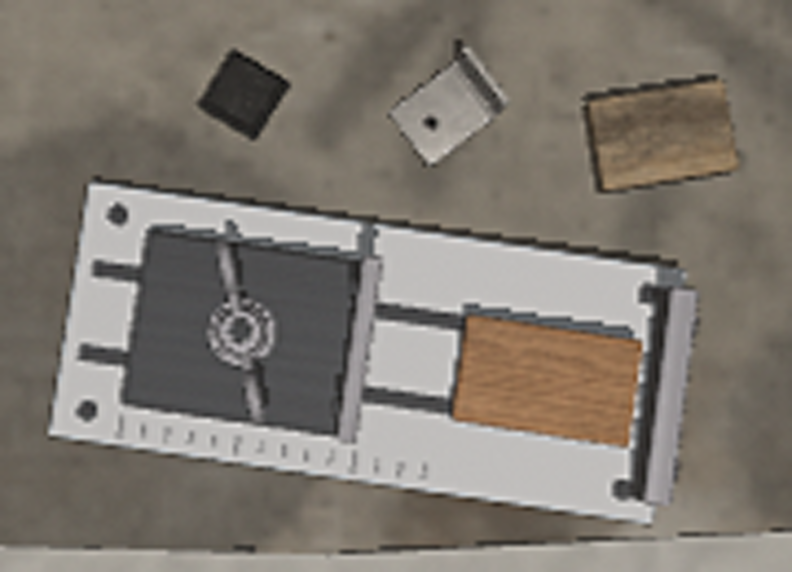

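View pics/scc.png

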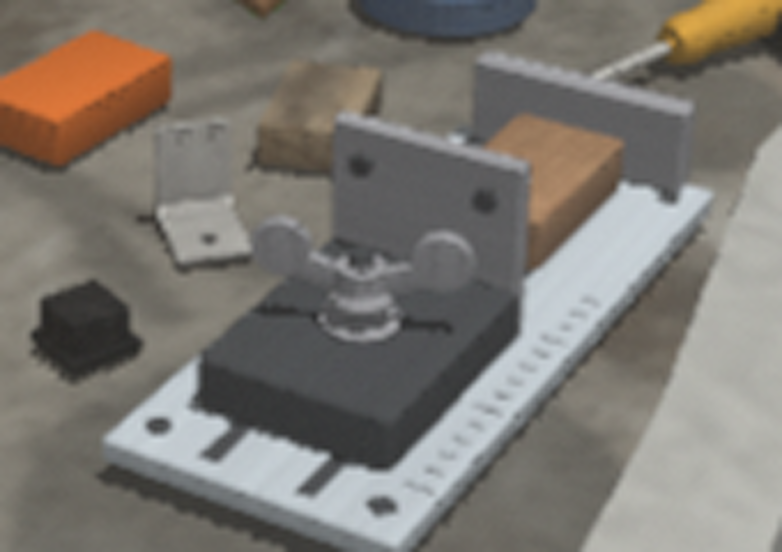

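The crops confirm the choice: the reddish wood block at crop (550,380), lying on the jig before the fence, is the workpiece. The nut's wings reach crop (232,228) and (258,418), and the loose parts lie on the +x side. Next I'll fit the jig pose.

```bash
cat >> h.py <<'E'
from scipy.optimize import least_squares
E
python3 - <<'E'
from h import *
c=np.array([(93,180),(50,435),(650,522),(680,264)])/4.4+[210,170]
W=np.array([world('top',u,v,.014)[:2] for u,v in c])
J=np.array([(.055,-.13),(-.055,-.13),(-.055,.13),(.055,.13)])
def rt(q): 
    c,s=np.cos(q[2]),np.sin(q[2]); return np.array([[c,-s],[s,c]])
# jig +y points to world -y; jig x (z up, right-handed): +y=-Y => x = -X
f=lambda q:((J*[-1,1]*[-1,1])@rt(q).T+q[:2]-W).ravel()
# corner labelling: jig frame: top-image(+X) side is jig -x
J=J*[-1,1]
f=lambda q:(J@rt(q).T+q[:2]-W).ravel()
r=least_squares(f,[.53,-.34,3.14]); print(r.x, np.degrees(r.x[2]), r.fun.round(4)); print([np.linalg.norm(W[i]-W[(i+1)%4]) for i in range(4)])
# depth points
d=np.load('pics/top0.npy'); P=cloud('top',d).reshape(-1,3)
q=r.x; L=(P[:,:2]-q[:2])@rt(q)
m=(abs(L[:,0])<.1)&(abs(L[:,1])<.16)
L=np.c_[L,P[:,2]][m]
def rng(n,s): print(n,s.sum(),[np.percentile(L[s][:,i],[1,50,99]).round(4) for i in range(3)])
z=L[:,2]
rng('plate',(z>.07)); rng('fence',(z>.042)&(z<.056)&(L[:,1]>.1)); rng('carr',(z>.033)&(z<.039)&(L[:,1]<.02)); rng('block',(z>.03)&(z<.04)&(L[:,1]>.03)&(L[:,1]<.11)); rng('nut',(z>.045)&(z<.07)&(L[:,1]<-.0)); rng('base',(z>.009)&(z<.019))
for n,a in [('cap',(265,190)),('brk',(312,192)),('sp',(360,200))]:
    w=cloud('top',d)[a[1],a[0]]; print(n,w.round(3),((w[:2]-q[:2])@rt(q)).round(3))
E
```

```text
[ 0.52874348 -0.34302273  3.00361028] 172.09419210457506 [ 0.0006  0.0028  0.      0.0015 -0.0001 -0.0016 -0.0006 -0.0027]
[np.float64(0.10959612506765133), np.float64(0.2569054390256943), np.float64(0.1103752958186539), np.float64(0.2543088008405702)]
plate 1198 [array([-0.0322,  0.0099,  0.0323]), array([-0.0622, -0.0326, -0.0038]), array([0.0707, 0.9323, 0.9323])]
fence 349 [array([-0.0433,  0.0004,  0.0447]), array([0.1172, 0.1226, 0.1292]), array([0.0436, 0.0484, 0.0524])]
carr 1514 [array([-0.0355,  0.001 ,  0.036 ]), array([-0.0998, -0.0562, -0.0123]), array([0.0331, 0.0351, 0.0384])]
block 977 [array([-0.0202,  0.0018,  0.0238]), array([0.037 , 0.0729, 0.1091]), array([0.0314, 0.0348, 0.0382])]
nut 191 [array([-0.0338, -0.0002,  0.034 ]), array([-0.0686, -0.0535, -0.0112]), array([0.0458, 0.058 , 0.0694])]
base 4720 [array([-0.0968, -0.003 ,  0.0546]), array([-0.1289,  0.0146,  0.123 ]), array([0.0095, 0.013 , 0.0183])]
cap [ 0.64  -0.288  0.018] [-0.103 -0.07 ]
brk [ 0.639 -0.378  0.001] [-0.114  0.02 ]
sp [ 0.622 -0.468  0.018] [-0.11   0.111]
```

```bash
cat >> h.py <<'E'
from scipy.spatial.transform import Rotation as Ro
Q=np.array([.52874,-.34302,3.00361])
def R2(a): c,s=np.cos(a),np.sin(a); return np.array([[c,-s],[s,c]])
def j2w(x,y): return R2(Q[2])@[x,y]+Q[:2]
def w2j(P): return (np.asarray(P)[...,:2]-Q[:2])@R2(Q[2])
def row(x,y,z,yawdeg):
    s=robot.read_state(); A=Ro.from_euler('xyz',s['tool_rot']); 
    B=Ro.from_euler('xyz',[180,0,yawdeg],degrees=True)
    T=np.r_[j2w(x,y),z]
    print('shift mm',(A.inv().apply(T-s['tcp_pos'])*1e3).round(1),'turn',np.degrees((A.inv()*B).as_rotvec()).round(2))
def st():
    s=robot.read_state(); print('t',s['t'],'jig',(w2j(s['tcp_pos'])*1e3).round(1),'z',(s['tcp_pos'][2]*1e3).round(1),'rpy',np.degrees(s['tool_rot']).round(1),'F',s['wrist_force'].round(1),'M',s['torque'].round(2),'w',round(s['width'],3),'q',s['joints'].round(2))
E
python3 - <<'E'
from h import *
for z in (.055,.062):
    a=[w2j(world('top',*(np.array(c)/4.4+[210,170]),z)) for c in [(232,228),(258,418)]]; d=a[1]-a[0]
    print(a,np.degrees(np.arctan2(d[1],d[0])),np.linalg.norm(d),(a[0]+a[1])/2)
P=cloud('top',np.load('pics/top0.npy')).reshape(-1,3);L=w2j(P);m=(P[:,2]>.05)&(P[:,2]<.08)&(L[:,1]<-.025)&(L[:,1]>-.09)&(abs(L[:,0])<.05)
X=np.c_[L,P[:,2]][m]*1e3; print(X[np.argsort(X[:,0])].round(0).tolist()[::4]); print(np.sort(X[:,2])[-12:])
row(0,-.130,.15,82.1)
st()
E
```

```text
[array([-0.04059331, -0.06378875]), array([ 0.03418343, -0.0420398 ])] 16.217170544214458 0.07787540233638941 [-0.00320494 -0.05291428]
[array([-0.0401904 , -0.06353956]), array([ 0.03398969, -0.04196415])] 16.217170544214447 0.07725402887855935 [-0.00310036 -0.05275185]
[[-36.0, -68.0, 63.0], [-32.0, -65.0, 70.0], [-30.0, -67.0, 70.0], [-28.0, -66.0, 72.0], [-25.0, -62.0, 75.0], [-23.0, -64.0, 73.0], [-21.0, -65.0, 69.0], [-19.0, -60.0, 67.0], [-17.0, -61.0, 65.0], [-15.0, -63.0, 62.0], [-12.0, -59.0, 56.0], [-10.0, -60.0, 57.0], [-8.0, -51.0, 53.0], [-7.0, -58.0, 58.0], [-6.0, -53.0, 59.0], [-5.0, -47.0, 51.0], [-4.0, -63.0, 51.0], [-3.0, -56.0, 63.0], [-3.0, -49.0, 57.0], [-2.0, -52.0, 61.0], [-1.0, -48.0, 58.0], [-0.0, -52.0, 62.0], [1.0, -59.0, 60.0], [1.0, -50.0, 61.0], [2.0, -57.0, 62.0], [3.0, -50.0, 59.0], [4.0, -55.0, 60.0], [5.0, -49.0, 55.0], [6.0, -55.0, 59.0], [6.0, -49.0, 50.0], [8.0, -56.0, 57.0], [9.0, -54.0, 54.0], [12.0, -52.0, 57.0], [15.0, -48.0, 63.0], [17.0, -49.0, 69.0], [19.0, -51.0, 68.0], [21.0, -50.0, 72.0], [24.0, -44.0, 72.0], [25.0, -46.0, 74.0], [28.0, -47.0, 70.0], [29.0, -47.0, 69.0], [32.0, -42.0, 69.0], [34.0, -43.0, 68.0]]
[72.03996826 72.08977722 72.09545295 72.29943358 72.56178012 73.32495319
 73.40852323 73.42862327 73.84576979 74.42868653 75.0318861  75.48332909]
shift mm [-586.8 -654.6   88.8] turn [-1.000e-01  7.000e-02  7.459e+01]
t 0.1 jig [ 391.8 -917.2] z 237.5 rpy [-179.9   -0.   156.7] F [-0.4 -0.2 -0.4] M [0.01 0.01 0.01] w 1.0 q [ 1.13  0.26  1.61 -0.    1.27 -0.04]
```

```bash
python3 -m crank '[[[-587,-655,0],[0,0,74.6],0],[[-587,-655,0],[0,0,74.6],0],[[-587,-655,0],[0,0,74.6],0],[[-587,-655,0],[0,0,74.6],0],[[-587,-655,0],[0,0,74.6],0],[[-587,-655,0],[0,0,74.6],0],[[-587,-655,0],[0,0,74.6],0],[[-587,-655,0],[0,0,74.6],0],[[-587,-655,0],[0,0,74.6],0],[[-587,-655,0],[0,0,74.6],0],[[-587,-655,0],[0,0,74.6],0],[[-587,-655,0],[0,0,74.6],0]]'; python3 - <<'E'
from h import *
st(); row(0,-.130,.15,82.1)
E
```

```text
t: 1.6
tcp_pos: [0.5058, -0.0931, 0.2385]
tool_rot: [-3.142, -0.0, 1.432]
wrist_force: [0.7, -0.0, 0.3]
width: 0.005
t 1.6 jig [  57.1 -244.4] z 238.5 rpy [-180.    -0.    82.1] F [ 0.7 -0.   0.3] M [-0.05  0.03  0.02] w 0.005 q [-0.23 -0.04  1.94  0.    1.24 -0.09]
shift mm [-114.4   57.1   88.5] turn [-0.   -0.02 -0.03]
```

```bash
python3 -m crank '[[[-60,30,30],[0,0,0],0],[[-112,56,60],[0,0,0],0],[[-112,56,120],[0,0,0],0],[[-112,56,160],[0,0,0],0],[[-112,56,160],[0,0,0],0],[[-112,56,160],[0,0,0],0]]'; python3 - <<'E'
from h import *
st(); row(0,-.130,.028,82.1)
p,d=snap('top','t1'); crop(p,170,130,390,300,3.6,'t1c')
p,d=snap('scene','s1'); crop(p,220,150,400,300,4.4,'s1c')
E
```

```text
t: 2.35
tcp_pos: [0.5467, -0.2099, 0.0801]
tool_rot: [3.14, 0.0, 1.433]
wrist_force: [0.3, 0.1, 1.0]
width: 0.006
t 2.35 jig [   0.5 -134.3] z 80.1 rpy [179.9   0.   82.1] F [0.3 0.1 1. ] M [-0.05  0.07  0.01] w 0.006 q [-0.41  0.24  1.94  0.    0.95 -0.27]
shift mm [-4.3  0.4 52.1] turn [0.08 0.02 0.01]
```

View pics/s1c.png

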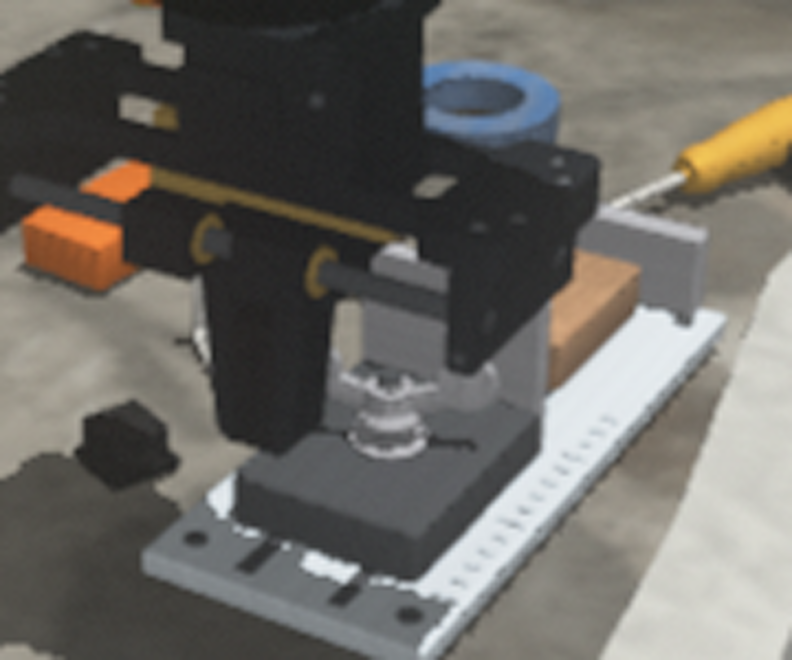

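View pics/t1c.png

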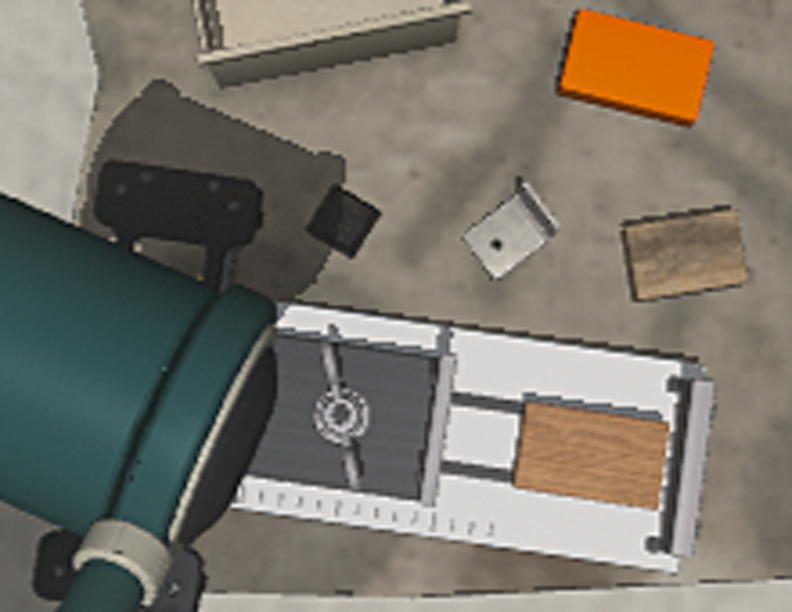

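The scene view shows the closed fingers at crop (270,430), behind the carriage rear and clear of it, with the cap at (125,445) well clear. Next I'll descend and push.

```bash
python3 -m crank '[[[0,0,26],[0,0,0],0],[[0,0,52],[0,0,0],0],[[0,0,52],[0,0,0],0],[[-12,0,52],[0,0,0],0],[[-22,0,52],[0,0,0],0],[[-28,0,52],[0,0,0],0],[[-34,0,52],[0,0,0],0],[[-40,0,52],[0,0,0],0],[[-46,0,52],[0,0,0],0]]'; python3 - <<'E'
from h import *
st()
E
```

```text
t: 3.58
tcp_pos: [0.541, -0.2552, 0.0285]
tool_rot: [3.139, -0.001, 1.432]
wrist_force: [2.2, 5.6, 4.6]
width: 0.004
t 3.575 jig [ -0.1 -88.7] z 28.5 rpy [ 1.798e+02 -1.000e-01  8.200e+01] F [2.2 5.6 4.6] M [ 0.89 -0.19 -0.02] w 0.004 q [-0.48  0.33  1.94  0.    0.86 -0.35]
```

```bash
python3 -m crank '[[[-5,0,0],[0,0,0],0],[[-10,0,0],[0,0,0],0],[[-14,0,0],[0,0,0],0],[[-17,0,0],[0,0,0],0],[[-19,0,0],[0,0,0],0],[[-19,0,0],[0,0,0],0]]'; python3 - <<'E'
from h import *
st()
p,d=snap('top','t2'); crop(p,170,130,390,300,3.6,'t2c')
E
```

```text
t: 4.32
tcp_pos: [0.5383, -0.2742, 0.0283]
tool_rot: [3.139, -0.001, 1.432]
wrist_force: [1.9, 4.4, 3.7]
width: 0.008
t 4.325 jig [ -0.  -69.5] z 28.3 rpy [179.8  -0.   82. ] F [1.9 4.4 3.7] M [ 0.67 -0.19  0.02] w 0.008 q [-0.51  0.34  1.93  0.    0.87 -0.38]
```

View pics/t2c.png

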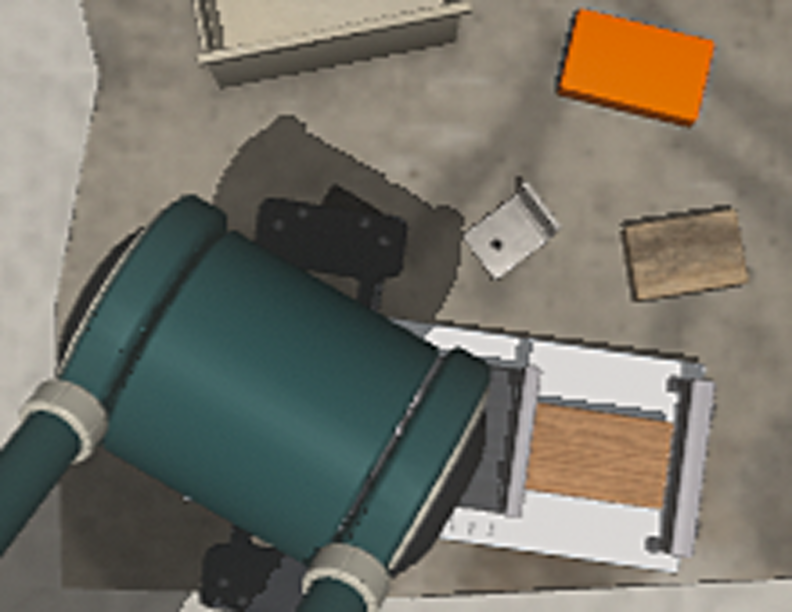

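The plate at crop (523,440) has reached the block, which has not quite reached the fence yet. I'll carry on in small steps.

```bash
python3 -m crank '[[[-1,0,0],[0,0,0],0],[[-2,0,0],[0,0,0],0],[[-3,0,0],[0,0,0],0],[[-4,0,0],[0,0,0],0],[[-4,0,0],[0,0,0],0]]'; python3 - <<'E'
from h import *
st()
E
```

```text
t: 5.0
tcp_pos: [0.5377, -0.2779, 0.0283]
tool_rot: [3.139, -0.001, 1.432]
wrist_force: [1.9, 4.8, 4.1]
width: 0.003
t 5.0 jig [  0.  -65.8] z 28.3 rpy [ 1.798e+02 -1.000e-01  8.200e+01] F [1.9 4.8 4.1] M [ 0.82 -0.16 -0.02] w 0.003 q [-0.52  0.34  1.93  0.    0.87 -0.38]
```

```bash
python3 -m crank '[[[-0.7,0,0],[0,0,0],0],[[-1.4,0,0],[0,0,0],0],[[-2,0,0],[0,0,0],0],[[-2,0,0],[0,0,0],0]]';  python3 -c "
from h import *
st()"
```

```text
t: 5.5
tcp_pos: [0.5376, -0.2785, 0.0283]
tool_rot: [3.139, -0.003, 1.431]
wrist_force: [1.7, 10.6, 5.3]
width: 0.007
t 5.5 jig [  0.1 -65.2] z 28.3 rpy [179.9  -0.2  82. ] F [ 1.7 10.6  5.3] M [ 1.53 -0.38 -0.03] w 0.007 q [-0.52  0.34  1.93  0.01  0.87 -0.39]
```

```bash
python3 -m crank '[[[-1,0,0],[0,0,0],0],[[-2,0,0],[0,0,0],0],[[-2,0,0],[0,0,0],0],[[-2,0,0],[0,0,0],0]]';  python3 -c "
from h import *
st()"
```

```text
t: 6.0
tcp_pos: [0.5377, -0.2786, 0.0283]
tool_rot: [3.14, -0.006, 1.431]
wrist_force: [4.3, 16.8, 6.7]
width: 0.007
t 6.0 jig [  0. -65.] z 28.3 rpy [179.9  -0.3  82. ] F [ 4.3 16.8  6.7] M [ 2.48 -0.62 -0.03] w 0.007 q [-0.52  0.34  1.93  0.01  0.87 -0.39]
```

The TCP has stopped moving while the force climbs from 5 to 17 N, so the block is trapped. I'll back off, lift and look.

```bash
python3 -m crank '[[[20,0,0],[0,0,0],0],[[40,0,0],[0,0,0],0],[[90,0,-40],[0,0,0],45.5],[[140,0,-100],[0,0,0],45.5],[[140,0,-140],[0,0,0],45.5],[[140,0,-140],[0,0,0],45.5]]';  python3 - <<'E'
from h import *
st()
p,d=snap('top','t3'); crop(p,210,170,390,300,4.4,'t3c')
p,d=snap('scene','s3'); crop(p,220,150,400,300,4.4,'s3c')
E
```

```text
t: 6.75
tcp_pos: [0.5587, -0.143, 0.1725]
tool_rot: [3.131, 0.002, 1.435]
wrist_force: [-0.1, 0.7, -0.3]
width: 0.436
t 6.75 jig [  -2.2 -202.2] z 172.5 rpy [1.794e+02 1.000e-01 8.220e+01] F [-0.1  0.7 -0.3] M [-0.08  0.06 -0.  ] w 0.436 q [-0.29  0.12  1.9  -0.    1.11 -0.16]
```

View pics/t3c.png

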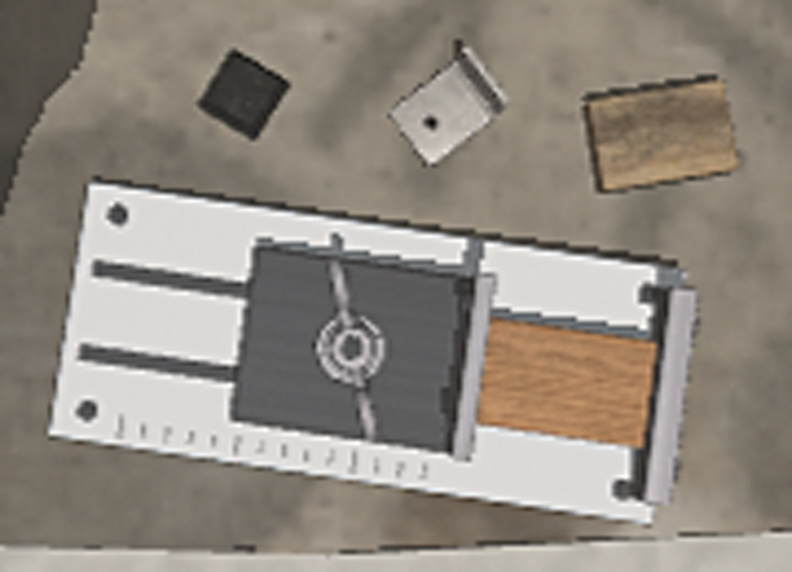

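View pics/s3c.png

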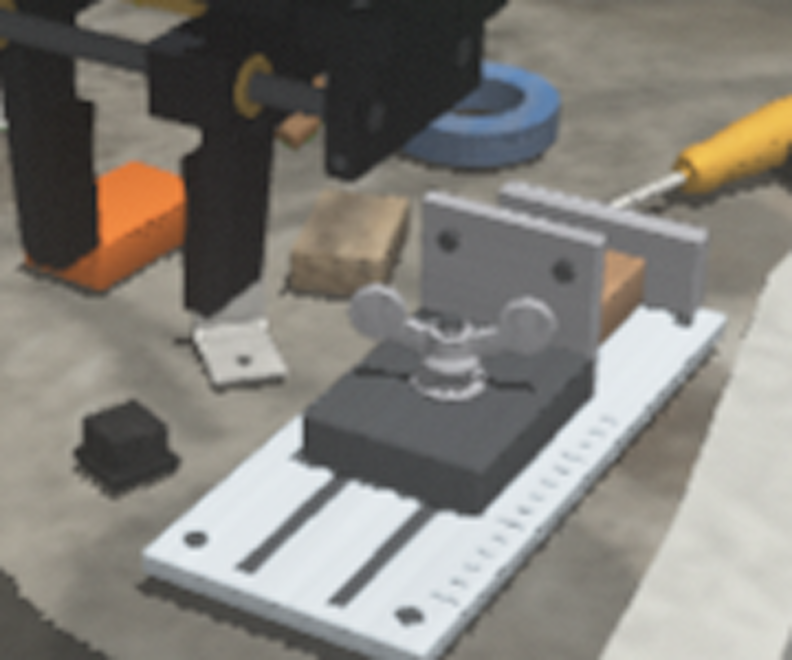

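The block at crop (565,382) now sits tight between the plate at (472,370) and the fence, and the loose parts haven't moved. I'll measure the nut's axis and wing angle, and check the frame against the fence and plate.

```bash
python3 - <<'E'
from h import *
f=lambda c,z:(w2j(world('top',*(np.array(c)/4.4+[210,170]),z))*1e3).round(1)
print('hub',[f((351,349),z) for z in (.04,.057,.062)])
a,b=f((337,238),.062),f((370,438),.062); d=b-a; print(a,b,(a+b)/2,np.degrees(np.arctan2(d[1],d[0])))
print('block',f((490,318),.036),f((477,424),.036),f((657,343),.036),f((643,447),.036))
print('carr',f((255,245),.036),f((232,418),.036)); print('plate top',f((486,275),.084),f((497,277),.084),f((455,458),.084),f((468,460),.084))
print('fence top',f((670,288),.05),f((645,500),.05),f((697,290),.05),f((670,505),.05))
P=cloud('top',np.load('pics/t3.npy')).reshape(-1,3);L=w2j(P);m=(P[:,2]>.064)&(P[:,2]<.078)&(L[:,1]<.025)&(L[:,1]>-.05)&(abs(L[:,0])<.05)
X=np.c_[L,P[:,2]][m]*1e3;
for s in (-1,1): print(np.median(X[X[:,0]*s>0],0), np.percentile(X[X[:,0]*s>0][:,2],[50,75,90]))
for n in ('top','scene'):
  print(n,proj(n,np.r_[j2w(0,-.009),.057]))
m=(abs(P[:,2]-.084)<.006)&(abs(L[:,0])<.04)&(L[:,1]>.025)&(L[:,1]<.06);print('plate',np.median(L[m],0),np.median(P[m][:,2]))
m=(abs(P[:,2]-.05)<.006)&(abs(L[:,0])<.04)&(L[:,1]>.1)&(L[:,1]<.14);print('fence',np.median(L[m],0),np.median(P[m][:,2]))
m=(abs(P[:,2]-.036)<.003)&(abs(L[:,0])<.04)&(L[:,1]<.03);print('carr',np.median(L[m],0),np.median(P[m][:,2]))
row(0,-.009,.1,82.1)
E
```

```text
hub [array([ 1.1, -8.2]), array([ 1.3, -8.7]), array([ 1.3, -8.8])]
[-42.3 -20.8] [35.5  3.8] [-3.4 -8.5] 17.54671332768224
block [-19.9  47.5] [24.3 48. ] [-19.6 118. ] [ 24.  117.7]
carr [-36.  -53.9] [ 36.2 -52.9]
plate top [-34.9  39.3] [-34.7  43.7] [37.9 37. ] [37.9 42.1]
fence top [-42.3 118.1] [ 44.9 118.9] [-43.  129.3] [ 45.4 129.3]
[-24.47740467 -18.70462532  70.41305775] [70.41305775 71.23067666 72.70347448]
[25.72297439 -0.54636534 69.9516387 ] [69.9516387  70.93829761 72.56428541]
top [289.70909481 248.58810141]
scene [322.41702913 224.95606102]
plate [-0.00050039  0.03808371] 0.08232640900175844
fence [1.10364283e-04 1.22764595e-01] 0.04871273931952223
carr [ 0.00105995 -0.01447897] 0.03514233950988571
shift mm [-192.6    1.1   67.3] turn [0.07 0.04 0.04]
```

```bash
python3 -m crank '[[[-60,0,10],[0,0,-10],45.5],[[-120,0,20],[0,0,-20],45.5],[[-180,0,30],[0,0,-30],45.5],[[-192,0,40],[0,0,-40],45.5],[[-192,0,55],[0,0,-50],45.5],[[-192,0,67],[0,0,-60],45.5],[[-192,0,67],[0,0,-70],45.5],[[-192,0,67],[0,0,-80],45.5],[[-192,0,67],[0,0,-90],45.5],[[-192,0,67],[0,0,-100],45.5],[[-192,0,67],[0,0,-100],45.5],[[-192,0,67],[0,0,-100],45.5]]';  python3 - <<'E'
from h import *
st(); row(.0007,-.009,.047,182.1)
p,d=snap('scene','s4'); crop(p,220,150,400,300,4.4,'s4c')
E
```

```text
t: 8.35
tcp_pos: [0.5275, -0.3332, 0.0981]
tool_rot: [3.14, -0.002, -3.108]
wrist_force: [0.4, -0.4, -0.1]
width: 0.454
t 8.35 jig [ 2.5 -9.5] z 98.1 rpy [ 1.799e+02 -1.000e-01 -1.781e+02] F [ 0.4 -0.4 -0.1] M [ 0.03 -0.02 -0.  ] w 0.454 q [-0.6   0.29  1.84 -0.    1.01 -2.21]
shift mm [-1.8 -0.9 51.1] turn [ 0.09 -0.13 -0.2 ]
```

View pics/s4c.png

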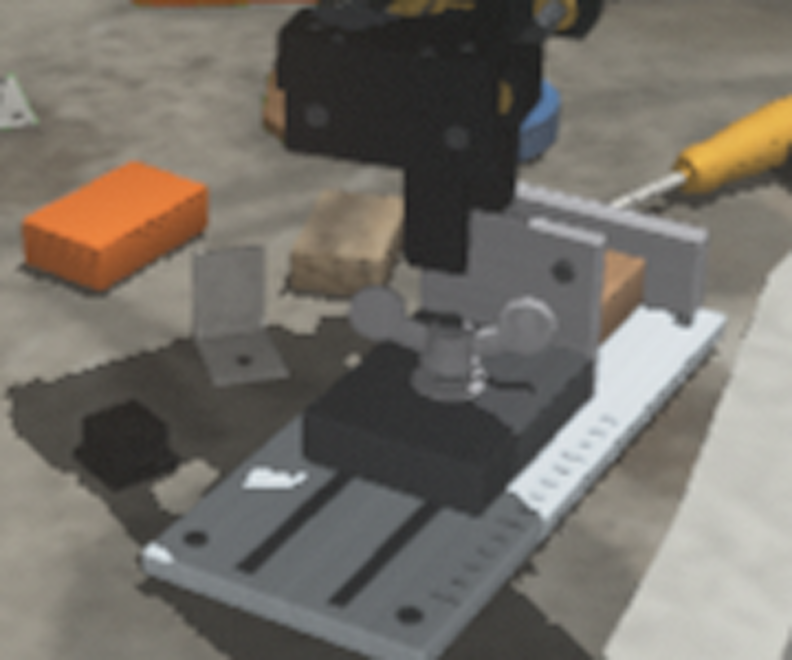

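The scene crop shows the near finger at (435,230), above the axis line between nut and plate. The other finger is hidden behind it. Next I'll lower between the wings.

```bash
python3 -m crank '[[[-2,-1,10],[0,0,0],45.5],[[-2,-1,25],[0,0,0],45.5],[[-2,-1,40],[0,0,0],45.5],[[-2,-1,51],[0,0,0],45.5],[[-2,-1,51],[0,0,0],45.5]]';  python3 - <<'E'
from h import *
st()
p,d=snap('scene','s5'); crop(p,220,150,400,300,4.4,'s5c')
E
```

```text
t: 9.02
tcp_pos: [0.5296, -0.3337, 0.0468]
tool_rot: [3.14, -0.003, -3.105]
wrist_force: [0.1, -0.1, 0.5]
width: 0.456
t 9.025 jig [ 0.5 -9.4] z 46.8 rpy [ 1.799e+02 -1.000e-01 -1.779e+02] F [ 0.1 -0.1  0.5] M [0.04 0.   0.  ] w 0.456 q [-0.6   0.35  1.87 -0.    0.92 -2.21]
```

View pics/s5c.png

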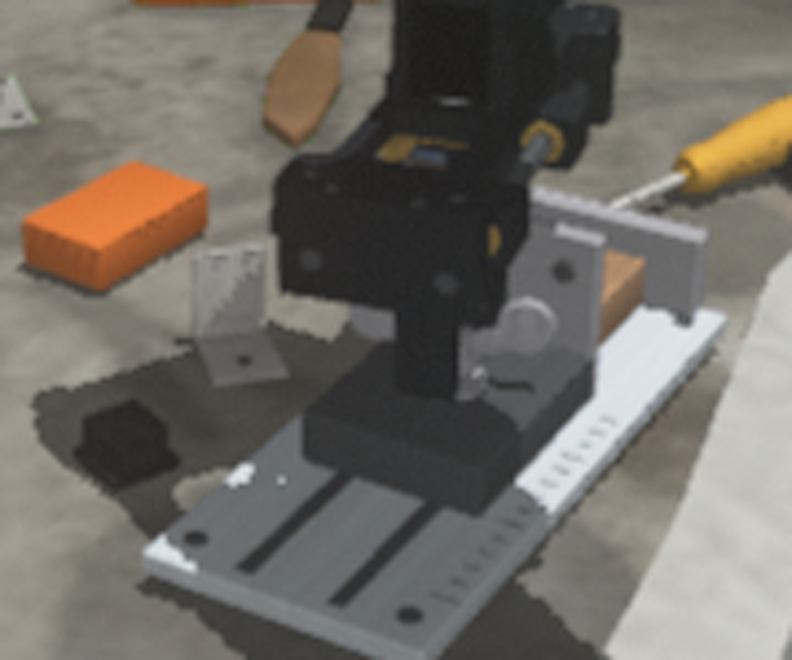

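The fingers are down between the wings with no force. Starting the first clockwise stroke.

```bash
python3 -m crank '[[[0,0,0],[0,0,7],45.5],[[0,0,0],[0,0,14],45.5],[[0,0,0],[0,0,21],45.5],[[0,0,0],[0,0,28],45.5],[[0,0,0],[0,0,35],45.5],[[0,0,0],[0,0,42],45.5],[[0,0,0],[0,0,49],45.5],[[0,0,0],[0,0,56],45.5],[[0,0,0],[0,0,63],45.5],[[0,0,0],[0,0,70],45.5],[[0,0,0],[0,0,77],45.5],[[0,0,0],[0,0,84],45.5]]';  python3 - <<'E'
from h import *
st()
p,d=snap('scene','s6'); crop(p,220,150,400,300,4.4,'s6c')
E
```

```text
t: 10.58
tcp_pos: [0.531, -0.3346, 0.0494]
tool_rot: [3.141, 0.001, 1.708]
wrist_force: [-0.9, 0.0, 0.1]
width: 0.452
t 10.575 jig [-1.1 -8.6] z 49.4 rpy [180.    0.   97.9] F [-0.9  0.   0.1] M [-0.01  0.08 -0.01] w 0.452 q [-0.6   0.35  1.87  0.    0.92 -0.74]
```

View pics/s6c.png

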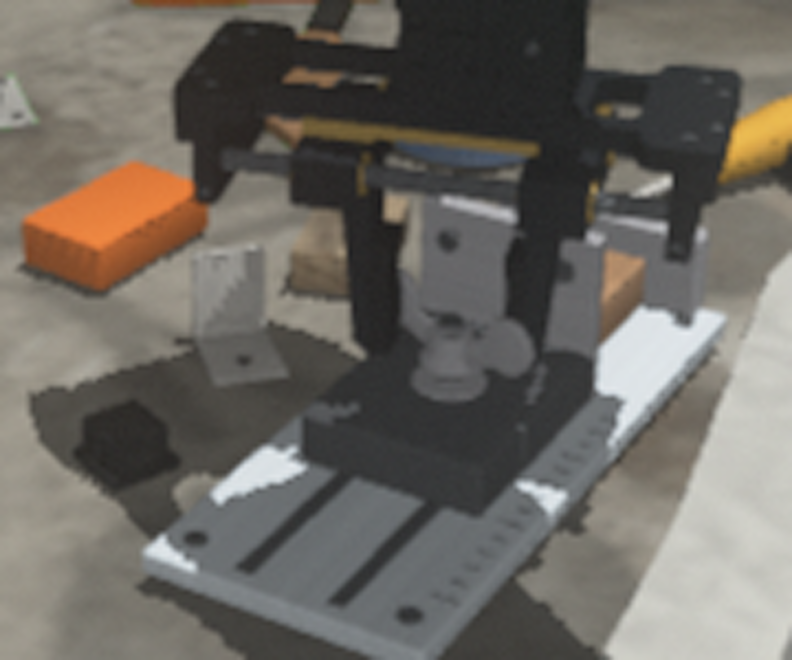

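The nut has turned: its near wing is now at crop (505,345), ahead of the finger at (535,290). I'll work out the small re-centring and continue the stroke.

```bash
python3 -c "
from h import *
row(.0007,-.009,.047,14)"
```

```text
shift mm [ 0.9 -1.7  2.4] turn [ 6.000e-02 -0.000e+00  8.366e+01]
```

```bash
python3 -m crank '[[[1,-1.7,2.4],[0,0,7],45.5],[[1,-1.7,2.4],[0,0,14],45.5],[[1,-1.7,2.4],[0,0,21],45.5],[[1,-1.7,2.4],[0,0,28],45.5],[[1,-1.7,2.4],[0,0,35],45.5],[[1,-1.7,2.4],[0,0,42],45.5],[[1,-1.7,2.4],[0,0,49],45.5],[[1,-1.7,2.4],[0,0,56],45.5],[[1,-1.7,2.4],[0,0,63],45.5],[[1,-1.7,2.4],[0,0,70],45.5],[[1,-1.7,2.4],[0,0,77],45.5],[[1,-1.7,2.4],[0,0,84],45.5]]';  python3 -c "
from h import *
st();row(.0007,-.009,.047,-76)"
```

```text
t: 12.12
tcp_pos: [0.5298, -0.3341, 0.0472]
tool_rot: [3.14, -0.002, 0.244]
wrist_force: [1.7, 0.3, 0.0]
width: 0.454
t 12.125 jig [ 0.2 -9. ] z 47.2 rpy [ 1.799e+02 -1.000e-01  1.400e+01] F [1.7 0.3 0. ] M [-0.01 -0.11  0.1 ] w 0.454 q [-0.6   0.35  1.87  0.    0.92  0.72]
shift mm [-0.5 -0.2  0.2] turn [-1.000e-02 -1.400e-01  8.997e+01]
```

```bash
python3 -m crank '[[[0,0,0],[0,0,7],45.5],[[0,0,0],[0,0,14],45.5],[[0,0,0],[0,0,21],45.5],[[0,0,0],[0,0,28],45.5],[[0,0,0],[0,0,35],45.5],[[0,0,0],[0,0,42],45.5],[[0,0,0],[0,0,49],45.5],[[0,0,0],[0,0,56],45.5],[[0,0,0],[0,0,63],45.5],[[0,0,0],[0,0,70],45.5],[[0,0,0],[0,0,77],45.5],[[0,0,0],[0,0,84],45.5]]';  python3 -c "
from h import *
st()"; python3 -m crank '[[[0,0,0],[0,0,-4],45.5],[[0,0,0],[0,0,-6],45.5],[[0,0,-20],[0,0,-6],45.5],[[0,0,-45],[0,0,-6],45.5],[[0,0,-45],[0,0,-6],45.5]]'
python3 - <<'E'
from h import *
st()
p,d=snap('scene','s7'); crop(p,220,150,400,300,4.4,'s7c')
E
```

```text
t: 13.62
tcp_pos: [0.5296, -0.3342, 0.0471]
tool_rot: [-3.14, -0.002, -1.222]
wrist_force: [-0.5, 0.5, -0.1]
width: 0.452
t 13.625 jig [ 0.4 -8.8] z 47.1 rpy [-1.799e+02 -1.000e-01 -7.000e+01] F [-0.5  0.5 -0.1] M [ 0.04 -0.02  0.03] w 0.452 q [-0.6   0.35  1.87  0.    0.92  2.19]
t: 14.25
tcp_pos: [0.5312, -0.3353, 0.0954]
tool_rot: [-3.138, -0.006, -1.116]
wrist_force: [-0.0, -0.7, 0.0]
width: 0.455
t 14.25 jig [-1.4 -7.9] z 95.4 rpy [-179.8   -0.4  -63.9] F [-0.  -0.7  0. ] M [ 0.07  0.08 -0.  ] w 0.455 q [-0.6   0.3   1.84 -0.    1.    2.08]
```

View pics/s7c.png

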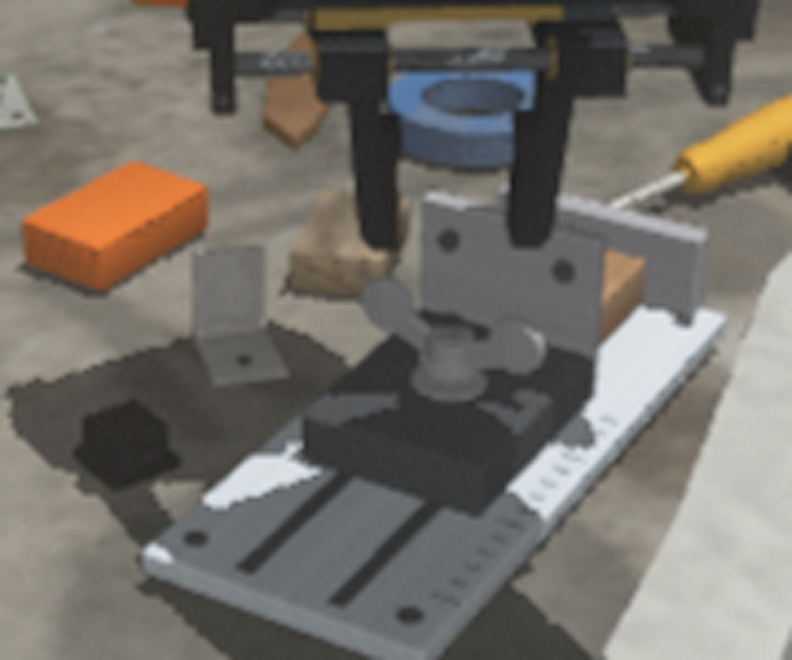

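The scene crop shows the lobes at (383,305) and (525,347), turned about half a turn from before. I'll fit the nut's angle and height from the lobe pixels, before and now.

```bash
cat >> h.py <<'E'
def lobes(a,b,s=4.4,off=(220,150)):
    A=[np.array(c)/s+off for c in (a,b)]
    # a: wing towards jig -x, b: towards +x
    def f(q):
        o=[]
        for k,sg in ((0,-1),(1,1)):
            j=np.array([0.0007,-.009])+sg*.027*np.array([np.cos(q[0]),np.sin(q[0])])
            o.append(proj('scene',np.r_[j2w(*j),q[1]])-A[k])
        return np.concatenate(o)
    r=least_squares(f,[0,.06],x_scale=[.1,.005]); print('phi',np.degrees(r.x[0]).round(1),'z mid',(r.x[1]*1e3).round(1),'res',r.fun.round(1))
E
python3 -c "
from h import *
lobes((378,312),(527,325)); lobes((383,304),(524,347))
row(.0007,-.009,.095,178)"
```

```text
phi 21.2 z mid 61.9 res [ 0.2  0.   0.1 -0. ]
phi 1.7 z mid 59.1 res [ 0.7  0.7 -0.7 -0.7]
shift mm [-0.9  0.5 -1.4] turn [-2.9000e-01 -1.0000e-02  1.1808e+02]
```

```bash
python3 -m crank '[[[-1,0.5,0],[0,0,-10],45.5],[[-1,0.5,0],[0,0,-20],45.5],[[-1,0.5,0],[0,0,-30],45.5],[[-1,0.5,0],[0,0,-40],45.5],[[-1,0.5,0],[0,0,-50],45.5],[[-1,0.5,0],[0,0,-60],45.5],[[-1,0.5,0],[0,0,-70],45.5],[[-1,0.5,0],[0,0,-80],45.5],[[-1,0.5,0],[0,0,-90],45.5],[[-1,0.5,0],[0,0,-100],45.5],[[-1,0.5,0],[0,0,-110],45.5],[[-1,0.5,0],[0,0,-120],45.5]]'; python3 -m crank '[[[0,0,0],[0,0,-10],45.5],[[0,0,0],[0,0,-20],45.5],[[0,0,0],[0,0,-30],45.5],[[0,0,0],[0,0,-40],45.5],[[0,0,0],[0,0,-50],45.5],[[0,0,0],[0,0,-60],45.5],[[0,0,0],[0,0,-70],45.5],[[0,0,0],[0,0,-80],45.5],[[0,0,0],[0,0,-90],45.5],[[0,0,0],[0,0,-100],45.5],[[0,0,0],[0,0,-110],45.5],[[0,0,0],[0,0,-120],45.5]]'; python3 -c "
from h import *
st();row(.0007,-.009,.047,178)"
```

```text
t: 15.8
tcp_pos: [0.5273, -0.3326, 0.0902]
tool_rot: [-3.14, -0.0, 0.985]
wrist_force: [-0.5, -0.7, -0.4]
width: 0.456
t: 17.3
tcp_pos: [0.5273, -0.3326, 0.0902]
tool_rot: [3.141, -0.002, 3.079]
wrist_force: [0.0, -0.4, -0.9]
width: 0.458
t 17.3 jig [  2.9 -10.1] z 90.2 rpy [ 1.799e+02 -1.000e-01  1.764e+02] F [ 0.  -0.4 -0.9] M [-0.02 -0.    0.03] w 0.458 q [-0.6   0.3   1.85  0.    0.99 -2.11]
shift mm [-2.2 -1.3 43.2] turn [ 0.05 -0.09 -1.59]
```

```bash
python3 -m crank '[[[-2.2,-1.3,10],[0,0,0],45.5],[[-2.2,-1.3,22],[0,0,0],45.5],[[-2.2,-1.3,34],[0,0,0],45.5],[[-2.2,-1.3,44],[0,0,0],45.5],[[-2.2,-1.3,44],[0,0,0],45.5],[[-2.2,-1.3,44],[0,0,0],45.5]]'; python3 -c "
from h import *
st();row(.0007,-.009,.046,98)"
```

```text
t: 18.05
tcp_pos: [0.5303, -0.3346, 0.0475]
tool_rot: [-3.141, 0.0, 3.073]
wrist_force: [-0.3, 0.5, -0.2]
width: 0.455
t 18.05 jig [-0.3 -8.5] z 47.5 rpy [-180.     0.   176.1] F [-0.3  0.5 -0.2] M [ 0.05 -0.   -0.03] w 0.455 q [-0.6   0.35  1.87 -0.    0.92 -2.11]
shift mm [1.  0.6 1.5] turn [0.000e+00 2.000e-02 7.808e+01]
```

```bash
python3 -m crank '[[[1,0.6,1],[0,0,7],45.5],[[1,0.6,1],[0,0,14],45.5],[[1,0.6,1],[0,0,21],45.5],[[1,0.6,1],[0,0,28],45.5],[[1,0.6,1],[0,0,35],45.5],[[1,0.6,1],[0,0,42],45.5],[[1,0.6,1],[0,0,49],45.5],[[1,0.6,1],[0,0,56],45.5],[[1,0.6,1],[0,0,63],45.5],[[1,0.6,1],[0,0,70],45.5],[[1,0.6,1],[0,0,77],45.5],[[1,0.6,1],[0,0,84],45.5]]'; python3 -m crank '[[[0,0,0],[0,0,7],45.5],[[0,0,0],[0,0,14],45.5],[[0,0,0],[0,0,21],45.5],[[0,0,0],[0,0,28],45.5],[[0,0,0],[0,0,35],45.5],[[0,0,0],[0,0,42],45.5],[[0,0,0],[0,0,49],45.5],[[0,0,0],[0,0,56],45.5],[[0,0,0],[0,0,63],45.5],[[0,0,0],[0,0,70],45.5],[[0,0,0],[0,0,77],45.5],[[0,0,0],[0,0,84],45.5]]'; python3 -c "
from h import *
st();row(.0007,-.009,.047,-58)"
```

```text
t: 19.55
tcp_pos: [0.5297, -0.3341, 0.0472]
tool_rot: [3.14, 0.001, 1.603]
wrist_force: [-0.2, 0.3, -1.1]
width: 0.454
t: 21.05
tcp_pos: [0.5301, -0.3342, 0.0473]
tool_rot: [3.14, -0.002, 0.137]
wrist_force: [1.2, 0.0, -0.7]
width: 0.456
t 21.05 jig [-0.1 -8.9] z 47.3 rpy [ 1.799e+02 -1.000e-01  7.900e+00] F [ 1.2  0.  -0.7] M [-0.05 -0.04  0.03] w 0.456 q [-0.6   0.35  1.87  0.    0.92  0.83]
shift mm [-0.8 -0.3  0.3] turn [ 1.000e-02 -1.400e-01  6.586e+01]
```

```bash
python3 -m crank '[[[0,0,0],[0,0,6],45.5],[[0,0,0],[0,0,12],45.5],[[0,0,0],[0,0,18],45.5],[[0,0,0],[0,0,24],45.5],[[0,0,0],[0,0,30],45.5],[[0,0,0],[0,0,36],45.5],[[0,0,0],[0,0,42],45.5],[[0,0,0],[0,0,48],45.5],[[0,0,0],[0,0,54],45.5],[[0,0,0],[0,0,60],45.5],[[0,0,0],[0,0,62],45.5],[[0,0,0],[0,0,64],45.5]]'; python3 -c "
from h import *
st();"
python3 -m crank '[[[0,0,0],[0,0,2],45.5],[[0,0,0],[0,0,4],45.5],[[0,0,0],[0,0,6],45.5],[[0,0,0],[0,0,8],45.5]]'; python3 -c "
from h import *
st();"
```

```text
t: 22.55
tcp_pos: [0.5297, -0.3343, 0.047]
tool_rot: [-3.141, -0.002, -0.976]
wrist_force: [1.3, -1.1, 0.5]
width: 0.452
t 22.55 jig [ 0.3 -8.8] z 47.0 rpy [-1.80e+02 -1.00e-01 -5.59e+01] F [ 1.3 -1.1  0.5] M [-0.04  0.07  0.02] w 0.452 q [-0.6   0.35  1.87 -0.    0.92  1.94]
t: 23.05
tcp_pos: [0.5291, -0.3338, 0.0463]
tool_rot: [3.142, 0.0, -1.118]
wrist_force: [-0.4, -0.2, 0.3]
width: 0.451
t 23.05 jig [ 0.9 -9.2] z 46.3 rpy [180.   0. -64.] F [-0.4 -0.2  0.3] M [-0.04  0.13  0.06] w 0.451 q [-0.6   0.35  1.87 -0.    0.92  2.09]
```

```bash
python3 -m crank '[[[0,0,0],[0,0,2],45.5],[[0,0,0],[0,0,4],45.5],[[0,0,0],[0,0,4],45.5]]'; python3 -c "
from h import *
st();"
python3 -m crank '[[[0,0,0],[0,0,2],45.5],[[0,0,0],[0,0,4],45.5],[[0,0,0],[0,0,4],45.5]]'; python3 -c "
from h import *
st();"
```

```text
t: 23.42
tcp_pos: [0.529, -0.3337, 0.0462]
tool_rot: [3.141, 0.0, -1.186]
wrist_force: [0.5, -1.0, 0.5]
width: 0.455
t 23.425 jig [ 1.  -9.2] z 46.2 rpy [180.    0.  -67.9] F [ 0.5 -1.   0.5] M [-0.03  0.11  0.03] w 0.455 q [-0.6   0.35  1.87  0.    0.92  2.15]
t: 23.8
tcp_pos: [0.529, -0.3338, 0.0462]
tool_rot: [3.141, 0.0, -1.256]
wrist_force: [-0.4, 0.1, -0.0]
width: 0.454
t 23.8 jig [ 1.  -9.2] z 46.2 rpy [180.    0.  -71.9] F [-0.4  0.1 -0. ] M [0.01 0.08 0.01] w 0.454 q [-0.6   0.35  1.87  0.    0.92  2.22]
```

```bash
python3 -m crank '[[[0,0,0],[0,0,2],45.5],[[0,0,0],[0,0,4],45.5],[[0,0,0],[0,0,6],45.5],[[0,0,0],[0,0,8],45.5],[[0,0,0],[0,0,8],45.5]]'; python3 -c "
from h import *
st();"
python3 -m crank '[[[0,0,0],[0,0,-4],45.5],[[0,0,0],[0,0,-6],45.5],[[0,0,-20],[0,0,-6],45.5],[[0,0,-45],[0,0,-6],45.5],[[0,0,-45],[0,0,-6],45.5],[[0,0,-45],[0,0,-6],45.5]]'
python3 - <<'E'
from h import *
st()
p,d=snap('scene','s8'); crop(p,220,150,400,300,4.4,'s8c')
E
```

```text
t: 24.42
tcp_pos: [0.529, -0.3337, 0.0462]
tool_rot: [3.141, 0.0, -1.395]
wrist_force: [0.3, 0.0, 0.2]
width: 0.461
t 24.425 jig [ 1.  -9.3] z 46.2 rpy [180.    0.  -79.9] F [0.3 0.  0.2] M [-0.    0.1   0.01] w 0.461 q [-0.6   0.35  1.87  0.    0.92  2.36]
t: 25.18
tcp_pos: [0.5291, -0.3338, 0.0916]
tool_rot: [-3.141, -0.0, -1.29]
wrist_force: [0.4, -0.3, 0.2]
width: 0.457
t 25.175 jig [ 0.9 -9.2] z 91.6 rpy [-180.    -0.   -73.9] F [ 0.4 -0.3  0.2] M [ 0.08  0.14 -0.03] w 0.457 q [-0.6   0.3   1.85 -0.    0.99  2.26]
```

View pics/s8c.png

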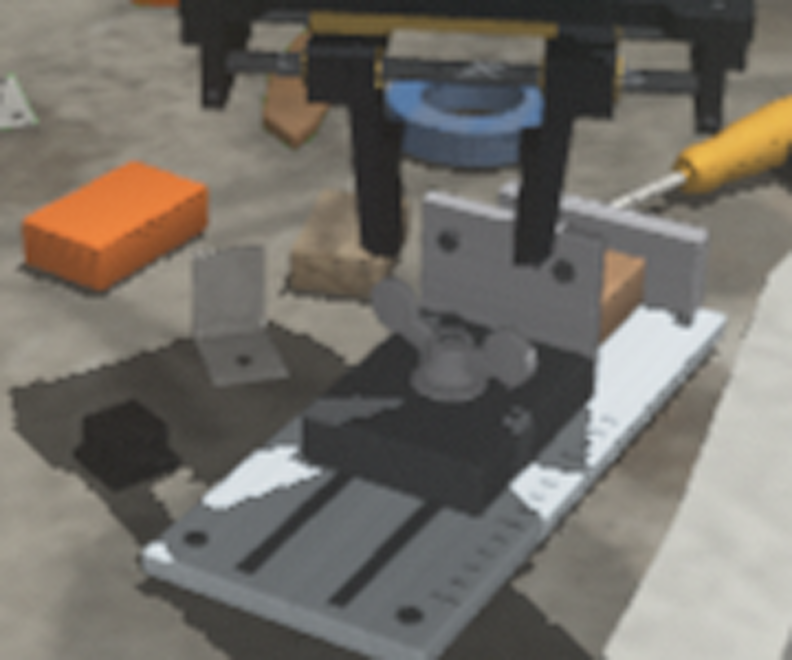

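```bash
python3 -c "
from h import *
lobes((394,302),(514,357))
row(.0007,-.009,.091,40)"
```

```text
phi -11.0 z mid 57.5 res [ 0.2  0.6 -0.5 -0.6]
shift mm [ 0.7 -0.5 -0.2] turn [-2.0000e-02  6.0000e-02 -1.1392e+02]
```

The fit gives φ ≈ -11° with mid height 57.5 mm, so the nut is past a half-turn mark with about half a turn left. Going back for one last stroke.

```bash
python3 -m crank '[[[0.7,-0.5,0],[0,0,-10],45.5],[[0.7,-0.5,0],[0,0,-20],45.5],[[0.7,-0.5,0],[0,0,-30],45.5],[[0.7,-0.5,0],[0,0,-40],45.5],[[0.7,-0.5,0],[0,0,-50],45.5],[[0.7,-0.5,0],[0,0,-60],45.5],[[0.7,-0.5,0],[0,0,-70],45.5],[[0.7,-0.5,0],[0,0,-80],45.5],[[0.7,-0.5,0],[0,0,-90],45.5],[[0.7,-0.5,0],[0,0,-100],45.5],[[0.7,-0.5,0],[0,0,-110],45.5],[[0.7,-0.5,0],[0,0,-114],45.5]]'; python3 -m crank '[[[0,0,0],[0,0,-10],45.5],[[0,0,0],[0,0,-20],45.5],[[0,0,0],[0,0,-30],45.5],[[0,0,0],[0,0,-40],45.5],[[0,0,0],[0,0,-50],45.5],[[0,0,0],[0,0,-60],45.5],[[0,0,0],[0,0,-70],45.5],[[0,0,0],[0,0,-80],45.5],[[0,0,0],[0,0,-90],45.5],[[0,0,0],[0,0,-100],45.5],[[0,0,0],[0,0,-110],45.5],[[0,0,0],[0,0,-110],45.5]]'; python3 -c "
from h import *
st();row(.0007,-.009,.047,150)"
```

```text
t: 26.72
tcp_pos: [0.5289, -0.3338, 0.0898]
tool_rot: [-3.139, 0.001, 0.703]
wrist_force: [0.2, -0.5, 0.4]
width: 0.455
t: 28.22
tcp_pos: [0.529, -0.3338, 0.09]
tool_rot: [3.141, -0.002, 2.618]
wrist_force: [0.6, 0.3, 0.1]
width: 0.454
t 28.225 jig [ 1.  -9.2] z 90.0 rpy [ 1.8e+02 -1.0e-01  1.5e+02] F [0.6 0.3 0.1] M [-0.02  0.01 -0.02] w 0.454 q [-0.6   0.3   1.85  0.    1.   -1.65]
shift mm [-0.4 -0.  43. ] turn [ 0.01 -0.13 -0.03]
```

```bash
python3 -m crank '[[[0,0,12],[0,0,0],45.5],[[0,0,24],[0,0,0],45.5],[[0,0,36],[0,0,0],45.5],[[0,0,44],[0,0,0],45.5],[[0,0,44],[0,0,0],45.5],[[0,0,44],[0,0,0],45.5]]'; python3 -c "
from h import *
st();row(.0007,-.009,.046,98)"
```

```text
t: 28.98
tcp_pos: [0.5301, -0.3346, 0.0476]
tool_rot: [-3.142, 0.001, 2.619]
wrist_force: [0.2, 0.0, 0.2]
width: 0.456
t 28.975 jig [-0.1 -8.6] z 47.6 rpy [-180.     0.   150.1] F [0.2 0.  0.2] M [ 0.02  0.   -0.01] w 0.456 q [-0.6   0.35  1.87 -0.    0.92 -1.65]
shift mm [0.9 0.1 1.6] turn [1.000e-02 3.000e-02 5.208e+01]
```

```bash
python3 -m crank '[[[1,0,1],[0,0,7],45.5],[[1,0,1],[0,0,14],45.5],[[1,0,1],[0,0,21],45.5],[[1,0,1],[0,0,28],45.5],[[1,0,1],[0,0,35],45.5],[[1,0,1],[0,0,42],45.5],[[1,0,1],[0,0,49],45.5],[[1,0,1],[0,0,56],45.5],[[1,0,1],[0,0,63],45.5],[[1,0,1],[0,0,70],45.5],[[1,0,1],[0,0,77],45.5],[[1,0,1],[0,0,84],45.5]]'; python3 -m crank '[[[0,0,0],[0,0,7],45.5],[[0,0,0],[0,0,14],45.5],[[0,0,0],[0,0,21],45.5],[[0,0,0],[0,0,28],45.5],[[0,0,0],[0,0,35],45.5],[[0,0,0],[0,0,42],45.5],[[0,0,0],[0,0,49],45.5],[[0,0,0],[0,0,56],45.5],[[0,0,0],[0,0,63],45.5],[[0,0,0],[0,0,70],45.5],[[0,0,0],[0,0,77],45.5],[[0,0,0],[0,0,84],45.5]]'; python3 -c "
from h import *
st();row(.0007,-.009,.047,-58)"
```

```text
t: 30.48
tcp_pos: [0.5296, -0.3339, 0.047]
tool_rot: [3.14, -0.0, 1.149]
wrist_force: [0.9, 1.3, -0.4]
width: 0.456
t: 31.98
tcp_pos: [0.53, -0.3344, 0.0474]
tool_rot: [3.141, -0.003, -0.317]
wrist_force: [-0.3, -0.9, 0.2]
width: 0.451
t 31.975 jig [-0.  -8.7] z 47.4 rpy [ 1.80e+02 -1.00e-01 -1.81e+01] F [-0.3 -0.9  0.2] M [ 0.01 -0.06 -0.02] w 0.451 q [-0.6   0.35  1.87  0.    0.92  1.28]
shift mm [-0.8 -0.2  0.4] turn [-2.000e-02 -1.500e-01  3.986e+01]
```

```bash
python3 -m crank '[[[0,0,0],[0,0,5],45.5],[[0,0,0],[0,0,10],45.5],[[0,0,0],[0,0,15],45.5],[[0,0,0],[0,0,20],45.5],[[0,0,0],[0,0,25],45.5],[[0,0,0],[0,0,30],45.5],[[0,0,0],[0,0,33],45.5],[[0,0,0],[0,0,36],45.5],[[0,0,0],[0,0,36],45.5]]'; python3 -c "
from h import *
st()"; python3 -m crank '[[[0,0,0],[0,0,2],45.5],[[0,0,0],[0,0,4],45.5],[[0,0,0],[0,0,6],45.5],[[0,0,0],[0,0,6],45.5]]'; python3 -c "
from h import *
st()"; python3 -m crank '[[[0,0,0],[0,0,2],45.5],[[0,0,0],[0,0,4],45.5],[[0,0,0],[0,0,4],45.5]]'; python3 -c "
from h import *
st()"
```

```text
t: 33.1
tcp_pos: [0.5296, -0.3343, 0.0472]
tool_rot: [-3.141, -0.002, -0.94]
wrist_force: [-1.1, 0.5, 0.4]
width: 0.458
t 33.1 jig [ 0.4 -8.7] z 47.2 rpy [-1.80e+02 -1.00e-01 -5.39e+01] F [-1.1  0.5  0.4] M [ 0.01  0.06 -0.01] w 0.458 q [-0.6   0.35  1.87 -0.    0.92  1.91]
t: 33.6
tcp_pos: [0.5289, -0.3339, 0.0463]
tool_rot: [3.142, -0.0, -1.046]
wrist_force: [0.9, -0.5, 0.7]
width: 0.458
t 33.6 jig [ 1.1 -9.1] z 46.3 rpy [180.   -0.  -59.9] F [ 0.9 -0.5  0.7] M [-0.05  0.09  0.05] w 0.458 q [-0.6   0.35  1.87 -0.    0.92  2.01]
t: 33.98
tcp_pos: [0.5289, -0.3338, 0.0462]
tool_rot: [3.142, 0.0, -1.116]
wrist_force: [-0.7, -0.4, -0.1]
width: 0.451
t 33.975 jig [ 1.2 -9.2] z 46.2 rpy [180.    0.  -63.9] F [-0.7 -0.4 -0.1] M [ 0.01  0.09 -0.01] w 0.451 q [-0.6   0.35  1.87  0.    0.92  2.08]
```

```bash
for i in 1; do python3 -m crank '[[[0,0,0],[0,0,1.5],45.5],[[0,0,0],[0,0,3],45.5],[[0,0,0],[0,0,3],45.5]]'; done; python3 -c "
from h import *
st()"
```

```text
t: 34.35
tcp_pos: [0.5289, -0.3338, 0.0462]
tool_rot: [3.142, 0.0, -1.168]
wrist_force: [0.4, -1.3, 0.0]
width: 0.454
t 34.35 jig [ 1.2 -9.2] z 46.2 rpy [180.    0.  -66.9] F [ 0.4 -1.3  0. ] M [-0.06  0.02  0.04] w 0.454 q [-0.6   0.35  1.87  0.    0.92  2.14]
```

```bash
python3 -m crank '[[[0,0,0],[0,0,1.5],45.5],[[0,0,0],[0,0,1.5],45.5]]'; python3 -c "
from h import *
st()"
```

```text
t: 34.6
tcp_pos: [0.5289, -0.334, 0.0463]
tool_rot: [3.141, -0.0, -1.194]
wrist_force: [-0.7, -1.2, -0.0]
width: 0.456
t 34.6 jig [ 1.1 -8.9] z 46.3 rpy [180.   -0.  -68.4] F [-0.7 -1.2 -0. ] M [-0.17  0.1   0.1 ] w 0.456 q [-0.6   0.35  1.87 -0.    0.92  2.16]
```

```bash
python3 -m crank '[[[0,0,0],[0,0,1],45.5],[[0,0,0],[0,0,1],45.5]]'; python3 -c "
from h import *
st()"
```

```text
t: 34.85
tcp_pos: [0.5289, -0.334, 0.0463]
tool_rot: [3.141, -0.0, -1.211]
wrist_force: [-0.8, -2.4, -0.4]
width: 0.455
t 34.85 jig [ 1.1 -8.9] z 46.3 rpy [180.   -0.  -69.4] F [-0.8 -2.4 -0.4] M [-0.29  0.1   0.27] w 0.455 q [-0.6   0.35  1.87 -0.    0.92  2.18]
```

The moment about the axis has risen to 0.27 N m, against 0.02 N m of running friction, at the expected angle. The nut is on its end, so I'll back off, lift clear and look.

```bash
python3 -m crank '[[[0,0,0],[0,0,-5],45.5],[[0,0,0],[0,0,-8],45.5],[[0,0,-25],[0,0,-8],45.5],[[0,0,-60],[0,0,-8],45.5],[[0,0,-110],[0,0,-8],45.5],[[0,0,-130],[0,0,-8],45.5],[[0,0,-130],[0,0,-8],45.5]]'
python3 - <<'E'
from h import *
st(); row(0,-.22,.18,-61.4)
p,d=snap('scene','s9'); crop(p,220,150,400,300,4.4,'s9c')
E
```

```text
t: 35.72
tcp_pos: [0.5298, -0.3342, 0.1778]
tool_rot: [-3.14, -0.003, -1.072]
wrist_force: [0.2, 0.3, 0.0]
width: 0.457
t 35.725 jig [ 0.1 -8.9] z 177.8 rpy [-179.9   -0.2  -61.4] F [0.2 0.3 0. ] M [0.08 0.15 0.03] w 0.457 q [-0.6   0.21  1.78  0.    1.14  2.04]
shift mm [-169.7 -125.7   -2.4] turn [-0.1  -0.15 -0.02]
```

View pics/s9c.png

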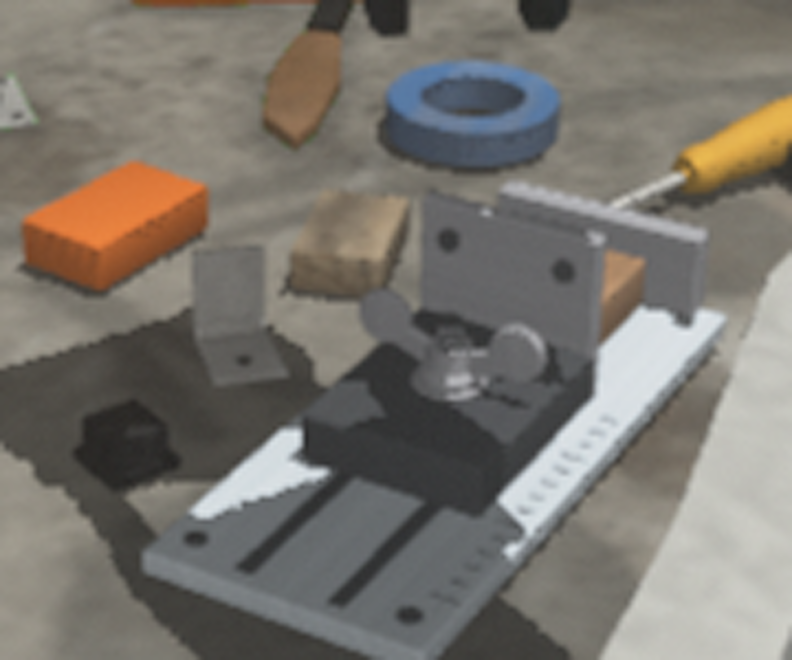

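The hub now sits on the washer at crop (455,380), with the lobes at (385,316) and (520,352). I'll clear the view and check the stop and block from above.

```bash
python3 -m crank '[[[-45,-33,0],[0,0,0],45.5],[[-90,-66,0],[0,0,0],45.5],[[-135,-100,0],[0,0,0],45.5],[[-170,-126,0],[0,0,0],45.5],[[-170,-126,0],[0,0,0],45.5],[[-170,-126,0],[0,0,0],45.5]]'
python3 - <<'E'
from h import *
st(); lobes((385,316),(519,352))
p,d=snap('top','t10'); crop(p,210,170,390,300,4.4,'t10c')
p,d=snap('scene','s10'); crop(p,220,150,400,300,4.4,'s10c')
a,b=[cloud('top',x) for x in (np.load('pics/t3.npy'),d)]
def med(P,y0,y1,z0,z1):
    P=P.reshape(-1,3);L=w2j(P);m=(P[:,2]>z0)&(P[:,2]<z1)&(abs(L[:,0])<.045)&(L[:,1]>y0)&(L[:,1]<y1);return (np.median(L[m],0)*1e3).round(1),m.sum()
for n,c in dict(plate=(.02,.06,.075,.09),block=(.05,.115,.03,.04),fence=(.1,.14,.044,.056)).items(): print(n,med(a,*c),med(b,*c))
E
```

```text
t: 36.52
tcp_pos: [0.557, -0.1242, 0.1742]
tool_rot: [3.139, 0.002, -1.071]
wrist_force: [-0.7, 0.1, -0.1]
width: 0.455
t 36.525 jig [   2.1 -220.6] z 174.2 rpy [ 1.798e+02  1.000e-01 -6.140e+01] F [-0.7  0.1 -0.1] M [0.05 0.08 0.01] w 0.455 q [-0.26  0.12  1.9  -0.    1.13  2.38]
phi 1.9 z mid 55.5 res [ 0.2 -0.   0.3  0.1]
plate (array([ 0.2, 38. ]), np.int64(202)) (array([-29.5,  27.9]), np.int64(98))
block (array([ 1.6, 82.7]), np.int64(863)) (array([-42.9, 110.4]), np.int64(9))
fence (array([  0.4, 122.9]), np.int64(335)) (array([-31.4, 126.3]), np.int64(116))
```

View pics/t10c.png

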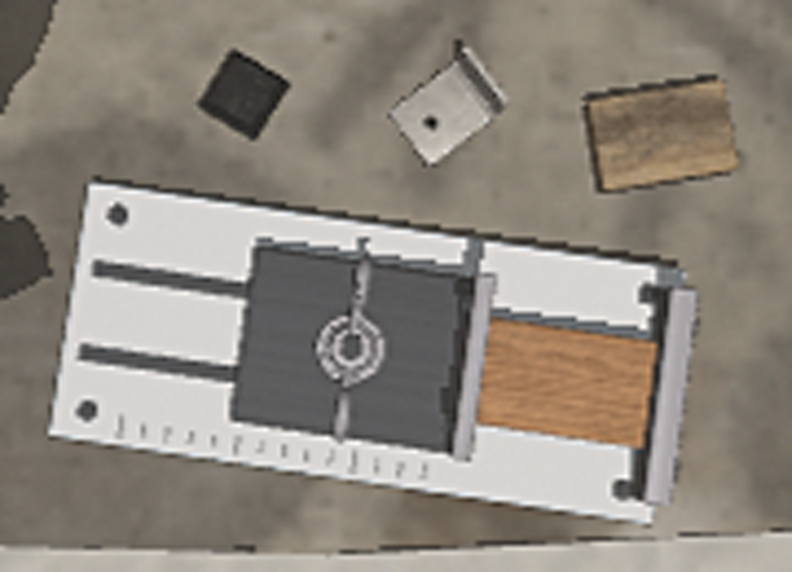

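View pics/s10c.png

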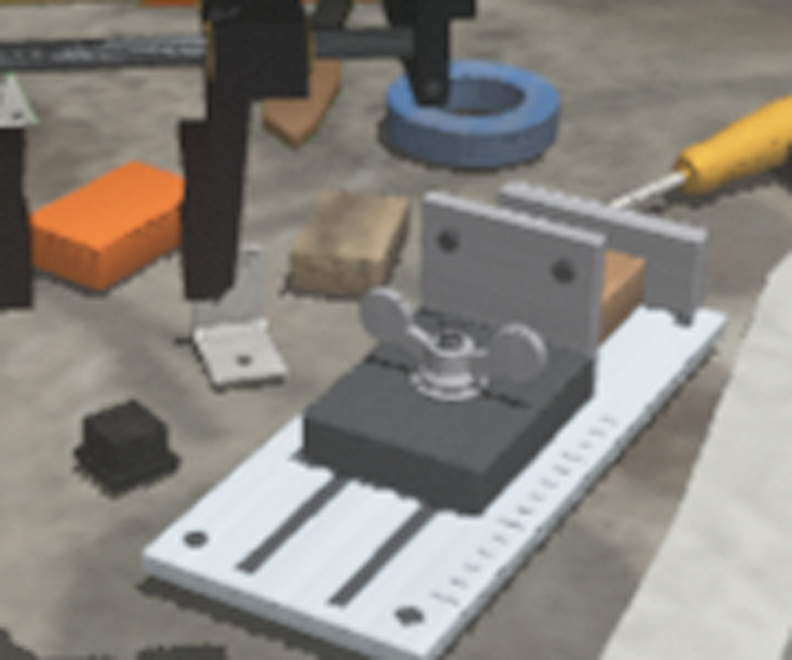

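The stop, block, fence and loose parts are at the same pixels as right after the push, and the wings (363,240)–(341,438) lie parallel to the carriage's rear edge. My depth comparison used the scene depth by mistake, so I'll redo it with the top depth before handing in.

```bash
python3 - <<'E'
from h import *
a,b=[cloud('top',np.load(f'pics/{x}.npy')) for x in ('t3','t10')]
def med(P,y0,y1,z0,z1):
    P=P.reshape(-1,3);L=w2j(P);m=(P[:,2]>z0)&(P[:,2]<z1)&(abs(L[:,0])<.045)&(L[:,1]>y0)&(L[:,1]<y1);return (np.median(L[m],0)*1e3).round(1),m.sum()
for n,c in dict(plate=(.02,.06,.075,.09),block=(.05,.115,.03,.04),fence=(.1,.14,.044,.056),carr=(-.08,.03,.033,.038)).items(): print(n,med(a,*c),med(b,*c))
f=lambda c,z:(w2j(world('top',*(np.array(c)/4.4+[210,170]),z))*1e3)
v=f((341,438),.056)-f((363,240),.056); print('wing',np.degrees(np.arctan2(v[1],v[0])))
robot.job_done()
E
```

```text
plate (array([ 0.2, 38. ]), np.int64(202)) (array([ 0.2, 38. ]), np.int64(204))
block (array([ 1.6, 82.7]), np.int64(863)) (array([ 1.6, 82.5]), np.int64(867))
fence (array([  0.4, 122.9]), np.int64(335)) (array([  0.5, 122.7]), np.int64(336))
carr (array([  1.2, -14. ]), np.int64(1407)) (array([  0.6, -17.1]), np.int64(1414))
wing 1.7683440935532915
the job is handed in; nothing more can be done
```

I finished the job and handed it in at about 37 s of the 72 s allowed. The interface gives no verdict.

**Stop:** I pushed the carriage's rear face with the closed fingers, about 45 mm. It stopped moving and the force rose from 5 to 17 N, so the block is tight against the fence.

**Nut:** I ran it down about 1.5 turns clockwise in three strokes, with the fingertips straddling the stud and lifted clear between strokes. I stopped when the moment about the axis rose to 0.27 N m, against 0.02 N m of running friction. The wrist force stayed under 3 N in every reading during the strokes.

**Last checks:**
- **Stop and block:** the plate, block and fence were within 0.2 mm of where they were right after the push.
- **Nut:** the wings lie within about 2° of the jig's x, at a mid height of about 55.5 mm (56 mm when fully down).
- **Loose parts:** they show no movement in the pictures, and the hand is clear of everything.

**Disagreements:**
- My first before-and-after depth comparison used the wrong camera's depth, so I redid it with the right one.
- In the redone comparison the median of the carriage-top points differs by 3 mm. I put that down to the wings now hiding a different part of the carriage top, because its edges are at the same pixels as before.

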